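# Run the slide-out spice grinder on its third pulse speed

### The arm

A 7-joint arm with a two-finger parallel gripper is mounted at the origin on a cart in front of the work surface, level with it; the furniture and walls round the work are solid. World frame = base frame: x ahead of the robot, y to its left, z up, the work surface at z = 0. Lengths are in m, angles in rad, forces in N, time in s.
With the tool pointing down it reaches from about 0.4 to 0.85 m from the base axis. Payload 10.4 kg.
Tool frame: the origin (TCP) lies midway between the tips of the shut fingers; the grasp point (between the pads) lies 19 mm behind it; z points along the fingers, y is the line along which they close (so a half turn about z gives the same grasp; the last joint's range is limited). The gripper opens to 85 mm and grips with 20 to 120 N. Pads are 22 mm wide; open, the fingers measure 114 mm over their backs; the gripper's body (76 mm by 85 mm) begins 54 mm behind the grasp point. The pads swing forward as they close: fully open they stand 13 mm farther back than shut.
Start: joints at [-1.37, 0.332, -0.065, 1.46, 0.022, 1.35, -0.088], TCP at [0.139, 0.609, 0.231] pointing down, gripper open.
Joint ranges: [-2.6, 2.6], [-0.5, 2.12], [-1.47, 1.34], [0.16, 2.42], [-1.27, 4.41], [0.06, 2.06], [-2.6, 2.6]. Speed limits (rad/s): [2.22, 2.22, 2.79, 2.79, 3.14, 3.14, 3.14].

### API

Orientations are given as a unit quaternion [x, y, z, w].
In Python, from workcell import monitor, eyes, manip gives the robot as it stands.
- The arm moves only by the tool send_rows, never from a script. Its arguments are lists of equal length, an entry for each row: "offset": the shift along the tool's x, y, z in mm, a list of three; "roll": the turn about the tool's z in rad. In form: {"offset": [[tx, ty, tz], ...], "roll": [roll, ...]}. A call has exactly 5 rows; each row is the pose to reach, as a shift and turn from the pose commanded when the call began, along the tool's axes at that moment; what a row does not reach only later rows make up. A row lasts 1/12 s, in which the tool goes at most 41.7 mm and 7.16 degrees, less where a joint would pass 70% of its speed; a pose out of reach is approached as far as the arm can. A call with a gripper value outside its range is refused whole. "jaw" is the opening, from 0 (shut) to 1 (fully open), set as the call begins (left out, the last holds). The fingers move at their own pace and stop on an object; "newtons" is the grip in N (left out, the last holds). Time passes only in rows, so rows that repeat a pose let the fingers close, or fill a call up. It gives the time, the measured TCP pose, the force and the opening at its end, in the units of the state.
- monitor.get_obs(): the state, without advancing time (a new reading comes with each control period).
- eyes.camera(name): name is "side" or "top"; returns (picture, depth): 400x640x3 uint8, blue, green, red; 400x640 float32, m along the optical axis (not along the pixel's ray), 0 where there is no reading.
- eyes.camera_params(name): a dict with "fovy" (degrees; the focal length in pixels is half the picture's height over the tangent of half this angle, whatever the lens; pixels are square), "cx", "cy" (the principal point, pixels), "k1" (the pictures are not rectified: a ray, as slopes to the right and down, at radius r is drawn at 1 + k1 r^2 times it, then the intrinsics apply), "R" (3x3) and "t" (3): a world point X has camera coordinates R X + t. Camera axes: x right, y down, z forward; pixel columns grow to the right and rows downward; lengths in m; the calibration is good to about 2 mm. A picture is of the moment at which its call begins. camera_params takes no time and is no camera call.
- manip.hand_in(): hands the job in, once; it reports no verdict.
The state is a dict: "clock": time; "joint_pos": joint angles; "joint_velocities": joint speeds; "tau": joint torques, N m; "position": TCP position; "ee_rot": TCP orientation; "ft_force": force on the tool from outside, world axes, zero at the start; "torque": the same for the moment, N m; "grip_width": opening from 0.0 (shut) to 1.0 (fully open).
Only numpy, scipy, OpenCV 4.12 (cv2) and the standard library are available. Lean on these libraries where they do the work, as an engineer would, in place of code of your own. Each camera call takes 0.05 s, during which the arm holds its last target. There are 200 camera calls.

### The job

Pull the spice grinder's drawer all the way out by its handle. Then turn the spring-return pulse dial inside it clockwise, past the first two clicks to the third and last one, and keep holding it there against its spring: finish while still holding the dial at the third click, with the drawer still fully out. Leave the spice jar, the small bowl and the lemon where they are.

Things in the scene. Friction and masses are not known exactly. Their poses are not given: they have to be found in the camera images.
- grinder: low slide-out spice grinder fixed on the worktop: grey housing 200 mm deep (x), 250 mm wide (y), 90 mm high, open at the front for its drawer. Origin: centre of its underside. Its -x axis points out of the front, toward the robot; z up; turned by up to 0.25 rad. Wall cupboards hang 0.6 m above the worktop beyond x = 0.62; a tall cupboard stands on the right beyond y = -0.38.
- drawer (a joint): how far the drawer is pulled out along the grinder's own -x axis, in m: 0 shut, 0.125 fully out at its stop. May start slightly ajar. Stays where it is left (about 2.5 N of friction).
- drawer_handle (a point): middle of the drawer's bar handle: a level steel bar 10 mm thick and 110 mm long along the grinder's y axis, 60 mm above the worktop, 45 mm in front of the aluminium drawer front (40 mm clear gap behind the bar; front's top edge 85 mm above the worktop). Moves with the drawer; axes parallel to the grinder's.
- pulse_dial (a joint): angle of the pulse dial in rad: 0 at rest (off), grows as it turns clockwise seen from above. Notches (clicks) at 0.4, 0.8 and 1.2 (the third), each marked with an orange dot on the black disc round the dial, the third dot being the largest; hard stop at 1.3. A spring always turns it back to 0 when released: it takes 0.05 to 0.15 N m to turn.
- dial_grip (a point): on the dial's vertical axis, at the height to grip, 63 mm above the worktop. The dial's upright grey bar grip is 46 mm long, 12 mm thick, from 33 to 73 mm above the worktop, on a round foot of radius 22 mm (top 33 mm). Site x axis: along the bar to its orange pointer; turns with the dial; parallel to the grinder's x axis at rest. Hidden under the housing while the drawer is shut.
- spice_jar: bystander: small spice jar with brown cap, 41 mm wide, 105 mm high, standing to the right of the grinder. Origin: centre of its underside.
- bowl: bystander: small white pinch bowl, 84 mm wide, 42 mm high, to the right near the front edge. Origin: centre of its underside.
- lemon: bystander: yellow lemon, 83 x 58 x 58 mm, lying to the right. Origin: its underside.
- cup_top (a point): top centre of the lid of the grinding cup in the drawer, 84 mm wide, 64 mm above the worktop, 100 mm beside the dial; fixed to the drawer. The white deck of the drawer lies 25 mm above the worktop. Fully out, the dial stands 75 mm in front of the housing and 50 mm behind the inner face of the drawer front.

How it is judged:
By the outcome, as a careful person would: the job done as asked, in the order asked, and still so for the second after the job is handed in, while the arm keeps its last pose, push and grip.
It also fails if it takes over 51 s, if anything falls off the work surface, if the arm or the gripper's body presses on something with over 40 N, if the wrist force passes 120 N, or if a joint passes its speed limit or range.

## Working session

There is one attempt and no reset: what is moved stays moved. The work goes in short steps, Python scripts to look and compute and a tool call to move; the robot and the scene stay as the last step left them, time stands still between calls to the robot, and variables do not carry over. Pictures are saved under pics/ and viewed, on a budget of 10 in all, crops included, one or two more only if the job needs it, and the job is handed in when it is done.

Besides the shell and the picture viewer there is one more tool, called after "Call:" by a JSON object that holds its "api" and its "payload", one argument or row to a line. send_rows: Moves the arm, as the interface text tells. Its arguments: {"type":"object","properties":{"offset":{"type":"array"},"roll":{"type":"array"},"jaw":{"type":"number"},"newtons":{"type":"number"}},"required":["offset","roll"]}

```bash
ls; mkdir -p pics; cat > h.py <<'E'
import numpy as np, cv2
from workcell import monitor, eyes, manip
def cam(n):
    P=eyes.camera_params(n); im,d=eyes.camera(n); return P,im,d
def K(P):
    f=200/np.tan(np.radians(P["fovy"])/2); return np.array([[f,0,P["cx"]],[0,f,P["cy"]],[0,0,1]])
def world(P,d=None):
    "world points of every pixel (400x640x3)"
    v,u=np.mgrid[0:400,0:640].astype(np.float64)
    s=cv2.undistortPoints(np.stack([u,v],-1).reshape(-1,1,2),K(P),np.array([P["k1"],0,0,0,0.])).reshape(400,640,2)
    c=np.dstack([s,np.ones((400,640))])*d[...,None]
    return (c-np.array(P["t"]))@np.array(P["R"])
def proj(P,X):
    r,_=cv2.Rodrigues(np.array(P["R"],float))
    return cv2.projectPoints(np.array(X,float).reshape(-1,1,3),r,np.array(P["t"],float),K(P),np.array([P["k1"],0,0,0,0.]))[0].reshape(-1,2)
E
python3 - <<'E'
from h import *
o=monitor.get_obs()
for k in o: print(k,np.round(o[k],3))
ims=[]
for n in("top","side"):
    P,im,d=cam(n); np.savez(f"{n}0.npz",im=im,d=d); ims.append(im)
    print(n,P["fovy"],P["k1"],np.round(-np.array(P["R"]).T@P["t"],2))
    cv2.imwrite(f"pics/{n}0.png",im)
E
```

```text
pics
clock 0.0
joint_pos [-1.37   0.333 -0.065  1.461  0.022  1.35  -0.089]
joint_velocities [ 0.001  0.001  0.002 -0.002  0.    -0.001  0.001]
tau [-1.0000e-03 -6.2544e+01  4.9000e-02 -3.9161e+01  1.6000e-02  1.0000e-02
 -0.0000e+00]
position [0.139 0.609 0.23 ]
ee_rot [ 0.112  0.994 -0.001 -0.   ]
ft_force [ 0.457 -0.353 -0.011]
torque [-0.058  0.03   0.002]
grip_width 1.003
top 48.86336790729094 0.031424581199888 [ 0.45 -0.07  1.1 ]
side 57.67321232817358 -0.04484410319892991 [0.37 0.6  0.58]
```

View pics/top0.png

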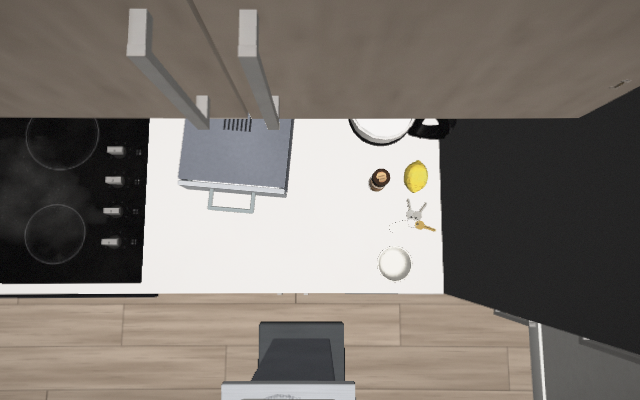

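View pics/side0.png

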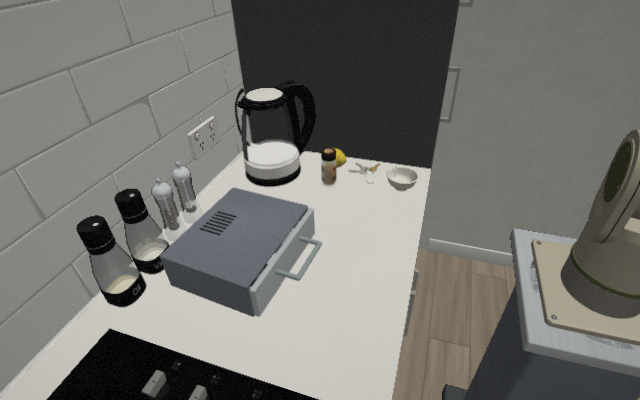

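The top picture shows the housing at pixels (180–293, 118–190), with the drawer front just below it and the bar handle at about (231, 210). The jar, lemon and bowl are on the right at (380,178), (416,176) and (395,263). In the side picture the handle is at about (300,260), and the arm blocks nothing.

```bash
python3 - <<'E'
from h import *
for n in("top","side"):
    P=eyes.camera_params(n); z=np.load(n+"0.npz"); W=world(P,z["d"]); ok=z["d"]>0
    box=(W[...,0]>.3)&(W[...,0]<.75)&(W[...,1]>-.15)&(W[...,1]<.35)&ok
    H=W[box&(abs(W[...,2]-.09)<.004)]
    (c,s,a)=cv2.minAreaRect(H[:,:2].astype(np.float32)*1000); print(n,"housing",len(H),c,s,a,H[:,2].mean())
    B=box&(abs(W[...,2]-.062)<.006)
    # keep handle: in front of housing
    print("low pts",[ (np.round(W[B&(W[...,0]<x)].mean(0),3),(B&(W[...,0]<x)).sum()) for x in(.42,.44,.46,.48,.5)])
    S=W[box&(abs(W[...,2])<.004)]; print("table z med",np.median(S[:,2]))
    np.save(n+"_H.npy",H)
    b=W[B]; print("B min x",b[:,0].min())
    for r in range(0,0):pass
    if n=="top":
        for u in (212,220,231,240,250): print(u,[(v,*np.round(W[v,u],3)) for v in range(200,216,2)])
        for v in (184,188,190,192): print(v,np.round(W[v,231],3))
E
```

```text
top housing 5799 (681.1757202148438, 125.97760772705078) (251.86309814453125, 154.59814453125) 85.29692077636719 0.09071767332438059
low pts [(array([nan, nan, nan]), np.int64(0)), (array([nan, nan, nan]), np.int64(0)), (array([nan, nan, nan]), np.int64(0)), (array([nan, nan, nan]), np.int64(0)), (array([nan, nan, nan]), np.int64(0))]
table z med 0.0009764668503071249
B min x 0.5499902018846248
212 [(200, np.float64(0.581), np.float64(0.18), np.float64(0.063)), (202, np.float64(0.576), np.float64(0.179), np.float64(0.064)), (204, np.float64(0.578), np.float64(0.194), np.float64(0.003)), (206, np.float64(0.566), np.float64(0.179), np.float64(0.064)), (208, np.float64(0.561), np.float64(0.178), np.float64(0.066)), (210, np.float64(0.563), np.float64(0.195), np.float64(-0.002)), (212, np.float64(0.558), np.float64(0.194), np.float64(-0.001)), (214, np.float64(0.553), np.float64(0.194), np.float64(0.001))]
220 [(200, np.float64(0.588), np.float64(0.175), np.float64(0.001)), (202, np.float64(0.583), np.float64(0.174), np.float64(0.001)), (204, np.float64(0.578), np.float64(0.173), np.floa
[... 1741 characters left out ...]
4(0.065)), (212, np.float64(0.552), np.float64(0.088), np.float64(0.068)), (214, np.float64(0.553), np.float64(0.099), np.float64(-0.0))]
184 [0.625 0.143 0.024]
188 [0.607 0.131 0.083]
190 [0.604 0.135 0.066]
192 [0.605 0.142 0.029]
side housing 5804 (681.7001953125, 128.1646270751953) (250.23133850097656, 155.9867706298828) 85.55217742919922 0.0909937616377892
low pts [(array([nan, nan, nan]), np.int64(0)), (array([nan, nan, nan]), np.int64(0)), (array([nan, nan, nan]), np.int64(0)), (array([nan, nan, nan]), np.int64(0)), (array([nan, nan, nan]), np.int64(0))]
table z med 0.0012101121013521256
B min x 0.5512885820828612<stdin>:9: RuntimeWarning: Mean of empty slice.
  ret = um.true_divide(
```

```bash
python3 - <<'E'
from h import *
for n in("top","side"):
    P=eyes.camera_params(n); z=np.load(n+"0.npz"); W=world(P,z["d"]); ok=z["d"]>0
    box=(W[...,0]>.3)&(W[...,0]<.95)&(W[...,1]>-.15)&(W[...,1]<.35)&ok
    H=W[box&(abs(W[...,2]-.09)<.006)]
    (c,s,a)=cv2.minAreaRect(H[:,:2].astype(np.float32)*1000); print(n,"housing",len(H),c,s,a)
    m=box&(abs(W[...,2]-.063)<.006)&(W[...,0]<.575)
    b=W[m]; b=b[(b[:,1]>.095)&(b[:,1]<.165)]
    p=np.polyfit(b[:,1],b[:,0],1); print("bar slope",p,len(b))
    b=W[m]; yaw=-.08; ex=np.array([np.cos(yaw),np.sin(yaw)]); ey=np.array([-ex[1],ex[0]])
    print("bar y'",np.percentile(b[:,:2]@ey,[0,1,99,100]),"x'",np.median(b[:,:2]@ex),np.percentile(b[:,:2]@ex,[1,99]))
    hp=H[:,:2]@np.stack([ex,ey],1); print("housing x' y'",np.percentile(hp,[0,.5,99.5,100],axis=0).T)
    # front edge line per y' bin, side edges
    for lo in np.arange(hp[:,1].min()+.01,hp[:,1].max()-.02,.04):
        q=hp[(hp[:,1]>lo)&(hp[:,1]<lo+.02)]; print(round(lo,3),np.round(np.percentile(q[:,0],[0,1,99,100]),4))
    for lo in np.arange(hp[:,0].min()+.01,hp[:,0].max()-.02,.04):
        q=hp[(hp[:,0]>lo)&(hp[:,0]<lo+.02)]; print(' x',round(lo,3),np.round(np.percentile(q[:,1],[0,1,99,100]),4))
E
```

```text
top housing 6980 (695.407470703125, 124.97816467285156) (251.7202911376953, 183.89865112304688) 85.0546875
bar slope [0.0843581  0.54731381] 120
bar y' [0.12534664 0.12558332 0.23249342 0.23352558] x' 0.5474474630453502 [0.54145397 0.56494874]
housing x' y' [[0.59085345 0.59247178 0.76295373 0.77499843]
 [0.05390856 0.0552463  0.3027391  0.30586268]]
0.064 [0.591  0.5931 0.7654 0.7678]
0.104 [0.5915 0.594  0.7573 0.7628]
0.144 [0.5912 0.5932 0.7643 0.775 ]
0.184 [0.5921 0.5939 0.7558 0.7576]
0.224 [0.5919 0.5938 0.7525 0.7544]
0.264 [0.5925 0.5944 0.7308 0.7347]
 x 0.601 [0.0547 0.0566 0.3004 0.3042]
 x 0.641 [0.0548 0.0577 0.3006 0.3055]
 x 0.681 [0.0545 0.0564 0.3024 0.3047]
 x 0.721 [0.0539 0.056  0.3023 0.3054]
side housing 9140 (764.2716064453125, 154.5816192626953) (318.90380859375, 331.98138427734375) 89.03516387939453
bar slope [0.08721952 0.54691772] 141
bar y' [0.12775673 0.12905389 0.23645507 0.23737157] x' 0.5468272792234421 [0.54208078 0.56566126]
housing x' y' [[0.59121617 0.59308294 0.90050793 0.92196905]
 [0.0568466  0.06043227 0.38026694 0.38341638]]
0.067 [0.592  0.5934 0.7997 0.8028]
0.107 [0.5928 0.5937 0.9135 0.922 ]
0.147 [0.5921 0.5939 0.8038 0.8949]
0.187 [0.5917 0.5934 0.9046 0.9111]
0.227 [0.5924 0.5942 0.8652 0.8693]
0.267 [0.5927 0.5951 0.8664 0.8742]
0.307 [0.5934 0.5945 0.8656 0.8656]
0.347 [0.8502 0.8507 0.8567 0.8568]
 x 0.601 [0.0578 0.0624 0.3055 0.3072]
 x 0.641 [0.0576 0.0627 0.306  0.3068]
 x 0.681 [0.0582 0.0623 0.3057 0.3068]
 x 0.721 [0.0581 0.0622 0.3054 0.3065]
 x 0.761 [0.0568 0.0615 0.3046 0.3059]
 x 0.801 [0.0816 0.0871 0.3043 0.3055]
 x 0.841 [0.2454 0.2506 0.3771 0.3775]
 x 0.881 [0.093  0.0945 0.383  0.3834]
```

```bash
cat >> h.py <<'E'
from scipy.spatial.transform import Rotation as R
YAW=-.083
def plan(xyz,cw):
    "total tool-axes offset (mm) and roll to reach xyz with tool y at cw (clockwise from world y)"
    o=monitor.get_obs(); r=R.from_quat(o["ee_rot"]); M=r.as_matrix(); p=np.array(o["position"])
    now=np.arctan2(M[0,1],M[1,1])
    off=M.T@(np.array(xyz)-p)*1000; roll=cw-now
    print("t",round(o["clock"],2),"pos",np.round(p,4),"cw",round(now,3),"down",np.round(M[:,2],3),"j7",round(o["joint_pos"][6],3))
    print("offset",np.round(off,1),"|",round(float(np.linalg.norm(off)),1),"roll",round(float(roll),3),"F",np.round(o["ft_force"],1))
E
python3 -c "
from h import *
plan([.5597,.1367,.15],1.654)"
```

```text
t 0.1 pos [0.1386 0.6091 0.2306] cw 0.224 down [-0.    -0.001 -1.   ] j7 -0.089
offset [-515.4 -367.1   81.1] | 637.9 roll 1.43 F [0.3 0.  0.8]
```

Call:
{"api": "send_rows", "payload": {
  "offset": [
    [-32, -23, 2],
    [-64, -46, 4],
    [-96, -69, 6],
    [-128, -92, 8],
    [-160, -115, 10]
  ],
  "roll": [0.09, 0.18, 0.27, 0.36, 0.45],
  "jaw": 0.4
}}

```text
clock: 0.52
position: [0.27, 0.46, 0.2209]
ee_rot: [0.333, 0.943, -0.0, -0.0]
ft_force: [0.8, 0.4, 0.7]
grip_width: 0.405
```

```bash
python3 -c "
from h import *
plan([.5597,.1367,.15],1.654)"
```

```text
t 0.52 pos [0.27   0.46   0.2209] cw 0.678 down [-0. -0. -1.] j7 -0.224
offset [-428.4  -70.    70.9] | 439.8 roll 0.976 F [0.8 0.4 0.7]
```

Call:
{"api": "send_rows", "payload": {
  "offset": [
    [-39, -6, 6],
    [-78, -12, 12],
    [-117, -19, 18],
    [-156, -25, 24],
    [-195, -32, 30]
  ],
  "roll": [0.1, 0.2, 0.3, 0.4, 0.5]
}}

```text
clock: 0.93
position: [0.4024, 0.3134, 0.191]
ee_rot: [0.556, 0.831, 0.0, -0.0]
ft_force: [1.2, 0.4, -0.2]
grip_width: 0.4
```

```bash
python3 -c "
from h import *
plan([.5597,.1367,.15],1.654)"
```

```text
t 0.93 pos [0.4024 0.3134 0.191 ] cw 1.179 down [-0.  0. -1.] j7 -0.333
offset [-223.4   77.8   40.9] | 240.1 roll 0.475 F [ 1.2  0.4 -0.2]
```

Call:
{"api": "send_rows", "payload": {
  "offset": [
    [-38, 13, 5],
    [-76, 26, 10],
    [-114, 39, 15],
    [-152, 52, 20],
    [-189, 66, 25]
  ],
  "roll": [0.095, 0.19, 0.285, 0.38, 0.475]
}}

```text
clock: 1.35
position: [0.5364, 0.1644, 0.166]
ee_rot: [0.736, 0.677, 0.0, -0.0]
ft_force: [0.1, 0.6, -0.2]
grip_width: 0.401
```

```bash
python3 -c "
from h import *
plan([.5597,.1367,.15],1.654)
plan([.5597,.1367,.042],1.654)"
```

```text
t 1.35 pos [0.5364 0.1644 0.166 ] cw 1.654 down [-0.  0. -1.] j7 -0.365
offset [-25.7  25.5  16. ] | 39.6 roll 0.0 F [ 0.1  0.6 -0.2]
t 1.35 pos [0.5364 0.1644 0.166 ] cw 1.654 down [-0.  0. -1.] j7 -0.365
offset [-25.7  25.5 124. ] | 129.2 roll 0.0 F [ 0.1  0.6 -0.2]
```

Call:
{"api": "send_rows", "payload": {
  "offset": [
    [-25.7, 25.5, 10],
    [-25.7, 25.5, 40],
    [-25.7, 25.5, 75],
    [-25.7, 25.5, 105],
    [-25.7, 25.5, 124]
  ],
  "roll": [0, 0, 0, 0, 0]
}}

```text
clock: 1.77
position: [0.5572, 0.138, 0.0388]
ee_rot: [0.734, 0.679, -0.002, -0.001]
ft_force: [-0.1, -0.2, 0.1]
grip_width: 0.398
```

Call:
{"api": "send_rows", "payload": {
  "offset": [
    [0, 0, 0],
    [0, 0, 0],
    [0, 0, 0],
    [0, 0, 0],
    [0, 0, 0]
  ],
  "roll": [0, 0, 0, 0, 0],
  "jaw": 0,
  "newtons": 40
}}

```text
clock: 2.18
position: [0.5584, 0.1384, 0.042]
ee_rot: [0.734, 0.679, -0.0, -0.0]
ft_force: [2.8, -0.6, -16.8]
grip_width: 0.099
```

```bash
python3 - <<'E'
from h import *
P,im,d=cam("side"); cv2.imwrite("pics/s1.png",cv2.resize(im[150:350,150:450],None,fx=2,fy=2))
plan([.5597,.1367,.042],1.654); o=monitor.get_obs(); print(o["grip_width"])
E
```

```text
t 2.23 pos [0.5584 0.1384 0.042 ] cw 1.649 down [-0.001 -0.    -1.   ] j7 -0.23
offset [-1.6  1.4 -0. ] | 2.2 roll 0.005 F [  0.8  -2.  -17.1]
0.09682867371879134
```

View pics/s1.png

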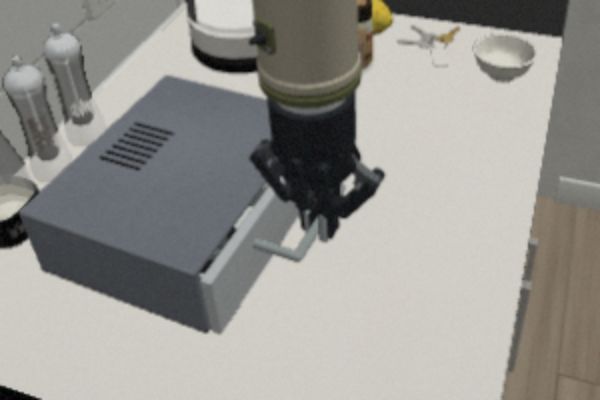

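The side view shows the bar held between the fingers at about (315,225) in the crop, with the drawer slightly ajar. I'll pull it now.

Call:
{"api": "send_rows", "payload": {
  "offset": [
    [0, -12, 0],
    [0, -30, 0],
    [0.3, -50, 0],
    [0.4, -70, 0],
    [0.5, -85, 0]
  ],
  "roll": [0, 0, 0, 0, 0]
}}

```text
clock: 2.65
position: [0.4725, 0.1458, 0.042]
ee_rot: [0.734, 0.679, -0.0, -0.0]
ft_force: [4.5, 0.9, -20.8]
grip_width: 0.098
```

Call:
{"api": "send_rows", "payload": {
  "offset": [
    [0, -4, 0],
    [0, -8, 0],
    [0, -12, 0],
    [0, -16, 0],
    [0, -18, 0]
  ],
  "roll": [0, 0, 0, 0, 0]
}}

```text
clock: 3.07
position: [0.4562, 0.1473, 0.042]
ee_rot: [0.734, 0.679, -0.0, -0.0]
ft_force: [3.0, 2.7, -26.1]
grip_width: 0.096
```

Call:
{"api": "send_rows", "payload": {
  "offset": [
    [0, -3, 0.5],
    [0, -6, 0.5],
    [0, -9, 1],
    [0, -12, 1],
    [0, -13, 1]
  ],
  "roll": [0, 0, 0, 0, 0]
}}

```text
clock: 3.48
position: [0.4436, 0.1484, 0.0419]
ee_rot: [0.734, 0.679, 0.001, 0.0]
ft_force: [2.8, 0.6, -14.0]
grip_width: 0.101
```

Call:
{"api": "send_rows", "payload": {
  "offset": [
    [0, -2, 0],
    [0, -4, 0],
    [0, -6, 0],
    [0, -7, 0],
    [0, -7, 0]
  ],
  "roll": [0, 0, 0, 0, 0]
}}

```text
clock: 3.9
position: [0.4376, 0.1489, 0.0419]
ee_rot: [0.734, 0.679, 0.001, 0.001]
ft_force: [6.7, -0.2, -11.2]
grip_width: 0.097
```

Call:
{"api": "send_rows", "payload": {
  "offset": [
    [0, -1, 0],
    [0, -2, 0],
    [0, -3, 0],
    [0, -3, 0],
    [0, -3, 0]
  ],
  "roll": [0, 0, 0, 0, 0]
}}

```text
clock: 4.32
position: [0.4375, 0.149, 0.042]
ee_rot: [0.734, 0.679, 0.004, 0.003]
ft_force: [24.1, -0.8, -29.8]
grip_width: 0.098
```

It has hit the stop: Fx jumped to 24 N and the tool stopped moving. Next I release and lift.

Call:
{"api": "send_rows", "payload": {
  "offset": [
    [0, 3, 0],
    [0, 3, 0],
    [0, 3, 0],
    [0, 3, 0],
    [0, 3, 0]
  ],
  "roll": [0, 0, 0, 0, 0],
  "jaw": 0.4
}}

```text
clock: 4.73
position: [0.4363, 0.1491, 0.0416]
ee_rot: [0.734, 0.679, 0.0, -0.0]
ft_force: [0.9, -1.0, 0.2]
grip_width: 0.4
```

Call:
{"api": "send_rows", "payload": {
  "offset": [
    [0, 0, -15],
    [0, 0, -50],
    [0, 0, -90],
    [-35, 0, -125],
    [-75, 0, -140]
  ],
  "roll": [0, 0, 0, 0, 0]
}}

```text
clock: 5.15
position: [0.4322, 0.0833, 0.1815]
ee_rot: [0.733, 0.681, 0.002, 0.001]
ft_force: [1.2, -1.0, 0.8]
grip_width: 0.401
```

Call:
{"api": "send_rows", "payload": {
  "offset": [
    [-35, 0, 0],
    [-70, 0, 0],
    [-105, 0, 0],
    [-140, 0, 0],
    [-170, 0, 0]
  ],
  "roll": [-0.12, -0.24, -0.36, -0.48, -0.6]
}}

```text
clock: 5.57
position: [0.4175, -0.0875, 0.1781]
ee_rot: [0.504, 0.864, 0.001, -0.0]
ft_force: [0.8, -0.1, 0.1]
grip_width: 0.4
```

```bash
python3 - <<'E'
from h import *
ims=[]
for n in("top","side"):
    P,im,d=cam(n); np.savez(f"{n}1.npz",im=im,d=d); ims.append(im)
cv2.imwrite("pics/a1.png",np.hstack([cv2.resize(ims[0][100:300,150:350],None,fx=2,fy=2),cv2.resize(ims[1][180:380,150:350],None,fx=2,fy=2)]))
plan([.5,.15,.15],YAW*-1)
E
```

```text
t 5.67 pos [ 0.4174 -0.0899  0.1782] cw 1.062 down [ 0.001  0.001 -1.   ] j7 0.525
offset [169.2 189.   28.4] | 255.3 roll -0.979 F [-0.2 -0.5  0.6]
```

View pics/a1.png

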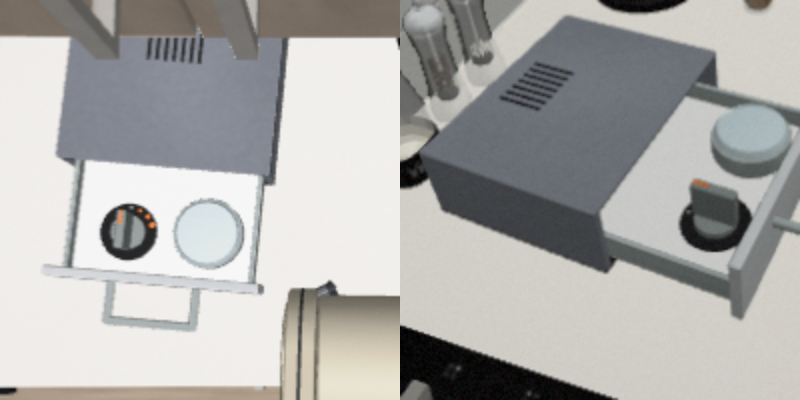

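The drawer is out. In the top view the dial is at about pixel (212,215) with the cup at (254,217), and the orange pointer faces the housing. I'll measure them.

```bash
python3 - <<'E'
from h import *
ex=np.array([np.cos(YAW),np.sin(YAW)]); ey=np.array([-ex[1],ex[0]]); M=np.stack([ex,ey],1)
for n in("top","side"):
    P=eyes.camera_params(n); z=np.load(n+"1.npz"); W=world(P,z["d"]); ok=z["d"]>0
    q=W[...,:2]@M; zz=W[...,2]
    box=ok&(q[...,0]>.46)&(q[...,0]<.60)&(q[...,1]>.06)&(q[...,1]<.30)
    top=box&(abs(zz-.073)<.005)&(q[...,1]>.19); cup=box&(abs(zz-.064)<.005)&(q[...,1]<.19)
    for nm,m in(("dial",top),("cup",cup)):
        (c,s,a)=cv2.minAreaRect(W[m][:,:2].astype(np.float32)*1000)
        print(n,nm,m.sum(),"rect",np.round(c,1),np.round(s,1),round(a,1),"mean",np.round(W[m].mean(0),4),"q",np.round(q[m].min(0),4),np.round(q[m].max(0),4))
    fr=ok&(abs(zz-.085)<.003)&(q[...,0]<.50)&(q[...,0]>.42)&(q[...,1]>.08)&(q[...,1]<.29)
    print("front top q",fr.sum(),np.percentile(q[fr],[2,50,98],axis=0).T.round(4))
    bar=ok&(abs(zz-.063)<.006)&(q[...,0]<.45)&(q[...,0]>.40)&(q[...,1]>.14)&(q[...,1]<.22); print("bar x'",np.median(q[bar][:,0]))
    h=ok&(abs(zz-.09)<.004)&(q[...,0]>.55)&(q[...,0]<.75)&(q[...,1]>.08)&(q[...,1]<.28); print("housing front x'",np.percentile(q[h][:,0],[0,1]),np.polyfit(W[bar][:,1],W[bar][:,0],1)[0])
E
```

```text
top dial 105 rect [528.2 204.6] [52.5 93.3] 73.9 mean [0.5451 0.1822 0.0735] q [0.4616 0.2203] [0.553  0.2826]
top cup 752 rect [524.   80.1] [111.3  72.2] 6.0 mean [0.5417 0.0817 0.0631] q [0.4605 0.0774] [0.5705 0.1632]
front top q 407 [[0.4684 0.4744 0.4801]
 [0.0845 0.1864 0.2855]]
bar x' 0.4236786424946418
housing front x' [0.60460481 0.60587221] 0.08216503190504051
side dial 252 rect [529.  202.9] [109.2  85.9] 86.9 mean [0.5251 0.1943 0.0732] q [0.4677 0.1902] [0.554  0.2995]
side cup 778 rect [525.2  91.3] [110.6 121.6] 2.7 mean [0.5356 0.0891 0.0633] q [0.46   0.0671] [0.5719 0.1898]
front top q 549 [[0.469  0.4739 0.4803]
 [0.0864 0.2034 0.2868]]
bar x' 0.42286702457530345
housing front x' [0.60508019 0.60661062] 0.08326379285467009
```

```bash
python3 - <<'E'
from h import *
ex=np.array([np.cos(YAW),np.sin(YAW)]); ey=np.array([-ex[1],ex[0]]); M=np.stack([ex,ey],1)
for n in("top","side"):
    P=eyes.camera_params(n); z=np.load(n+"1.npz"); W=world(P,z["d"]); ok=z["d"]>0
    q=W[...,:2]@M; zz=W[...,2]
    for nm,m in(("dial",ok&(abs(zz-.073)<.004)&(abs(q[...,0]-.53)<.032)&(abs(q[...,1]-.23)<.022)),("cup",ok&(abs(zz-.064)<.004)&(abs(q[...,0]-.53)<.05)&(abs(q[...,1]-.13)<.055))):
        l,s=cv2.connectedComponents(m.astype(np.uint8)); k=np.argmax([(s==i).sum() for i in range(1,l)])+1; m=s==k
        p=np.percentile(q[m],[3,97],axis=0); print(n,nm,m.sum(),p.round(4).tolist(),"mid",p.mean(0).round(4),"world",(M@p.mean(0)).round(4),cv2.minAreaRect(q[m].astype(np.float32)*1000))
print("grip world for x'=.530,y'=.23:",M@[.530,.23])
E
```

```text
top dial 97 [[0.5088, 0.2204], [0.5506, 0.2317]] mid [0.5297 0.2261] world [0.5466 0.1814] ((530.635986328125, 226.13841247558594), (11.742585182189941, 44.75624465942383), 89.77812194824219)
top cup 700 [[0.5031, 0.0951], [0.5659, 0.1576]] mid [0.5345 0.1263] world [0.5431 0.0816] ((535.12548828125, 126.46397399902344), (71.51878356933594, 70.27423095703125), 32.293521881103516)
side dial 153 [[0.5093, 0.2238], [0.5512, 0.2352]] mid [0.5303 0.2295] world [0.5475 0.1848] ((531.0864868164062, 229.21702575683594), (45.73583984375, 12.608816146850586), 0.12871505320072174)
side cup 663 [[0.5035, 0.1002], [0.566, 0.162]] mid [0.5348 0.1311] world [0.5438 0.0863] ((536.1696166992188, 130.70303344726562), (69.84618377685547, 70.791748046875), 74.69239044189453)
grip world for x'=.530,y'=.23: [0.54724355 0.18526871]
```

```bash
python3 -c "
from h import *
plan([.547,.183,.13],.083)"
```

```text
t 5.67 pos [ 0.4174 -0.0899  0.1782] cw 1.062 down [ 0.001  0.001 -1.   ] j7 0.525
offset [175.1 246.1  48.5] | 305.9 roll -0.979 F [-0.2 -0.5  0.6]
```

Call:
{"api": "send_rows", "payload": {
  "offset": [
    [20, 29, 0],
    [41, 58, 2],
    [64, 90, 6],
    [86, 121, 10],
    [108, 152, 14]
  ],
  "roll": [-0.12, -0.24, -0.36, -0.48, -0.6]
}}

```text
clock: 6.08
position: [0.4986, 0.0855, 0.1637]
ee_rot: [0.226, 0.974, 0.001, -0.0]
ft_force: [0.2, -0.6, 0.1]
grip_width: 0.405
```

```bash
python3 -c "
from h import *
plan([.547,.183,.13],.083)"
```

```text
t 6.08 pos [0.4986 0.0855 0.1637] cw 0.457 down [-0.     0.001 -1.   ] j7 0.934
offset [ -0.5 108.8  33.8] | 113.9 roll -0.374 F [ 0.2 -0.6  0.1]
```

Call:
{"api": "send_rows", "payload": {
  "offset": [
    [0, 33, 8],
    [0, 68, 18],
    [0, 100, 28],
    [-0.5, 108.8, 33],
    [-0.5, 108.8, 34]
  ],
  "roll": [-0.11, -0.22, -0.33, -0.374, -0.374],
  "jaw": 0.45
}}

```text
clock: 6.5
position: [0.5466, 0.1835, 0.1281]
ee_rot: [0.041, 0.999, -0.0, -0.001]
ft_force: [0.8, -0.8, 0.4]
grip_width: 0.45
```

```bash
python3 - <<'E'
from h import *
ims=[]
for n in("top","side"):
    P,im,d=cam(n); ims.append(im); print(n,proj(P,[[.547,.183,.073]]).round(0))
cv2.imwrite("pics/a2.png",np.hstack([cv2.resize(ims[0][100:300,150:350],None,fx=2,fy=2),cv2.resize(ims[1][180:380,150:350],None,fx=2,fy=2)]))
plan([.547,.183,.043],.083)
E
```

```text
top [[209. 214.]]
side [[307. 274.]]
t 6.6 pos [0.5468 0.1795 0.1295] cw 0.091 down [-0.001 -0.001 -1.   ] j7 1.235
offset [-0.   3.5 86.5] | 86.5 roll -0.008 F [ 0.3 -0.8  0.2]
```

View pics/a2.png

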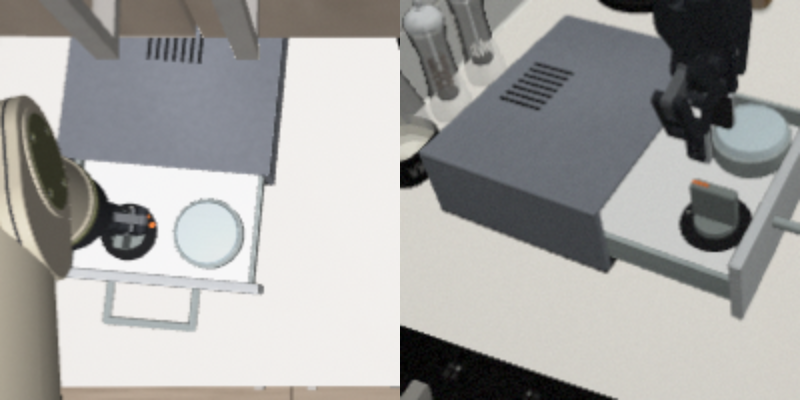

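The gripper is above the dial, with the fingers on either side of the bar in y and clear of the cup. Descending now.

Call:
{"api": "send_rows", "payload": {
  "offset": [
    [0, 2, 10],
    [0, 3.5, 35],
    [0, 3.5, 60],
    [0, 3.5, 80],
    [0, 3.5, 86.5]
  ],
  "roll": [-0.008, -0.008, -0.008, -0.008, -0.008]
}}

```text
clock: 7.02
position: [0.5457, 0.1818, 0.0407]
ee_rot: [0.041, 0.999, -0.001, -0.002]
ft_force: [-0.2, -0.7, -0.2]
grip_width: 0.45
```

```bash
python3 - <<'E'
from h import *
plan([.547,.183,.043],.083)
P,im,d=cam("side"); cv2.imwrite("pics/a3.png",cv2.resize(im[180:380,150:350],None,fx=2.5,fy=2.5))
plan([.547,.183,.043],.083)
E
```

```text
t 7.02 pos [0.5457 0.1818 0.0407] cw 0.083 down [-0.003 -0.001 -1.   ] j7 1.29
offset [-1.2  1.3 -2.3] | 2.9 roll 0.0 F [-0.2 -0.7 -0.2]
t 7.07 pos [0.5458 0.182  0.041 ] cw 0.082 down [-0.003 -0.002 -1.   ] j7 1.29
offset [-1.1  1.1 -2. ] | 2.5 roll 0.001 F [-0.9 -0.2 -0.7]
```

View pics/a3.png

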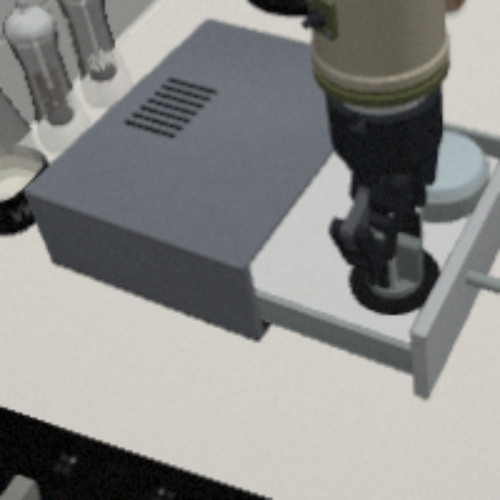

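The fingers straddle the dial's bar at about (390,260). Closing.

Call:
{"api": "send_rows", "payload": {
  "offset": [
    [0, 0, 0],
    [0, 0, 0],
    [0, 0, 0],
    [0, 0, 0],
    [0, 0, 0]
  ],
  "roll": [0, 0, 0, 0, 0],
  "jaw": 0,
  "newtons": 60
}}

```text
clock: 7.48
position: [0.5485, 0.1832, 0.045]
ee_rot: [0.04, 0.999, 0.001, 0.001]
ft_force: [-1.6, -3.1, 7.3]
grip_width: 0.129
```

Call:
{"api": "send_rows", "payload": {
  "offset": [
    [0, 0, 0],
    [0, 0, 0],
    [0, 0, 0],
    [0, 0, 0],
    [0, 0, 0]
  ],
  "roll": [0.08, 0.18, 0.3, 0.4, 0.5]
}}

```text
clock: 7.9
position: [0.5485, 0.1829, 0.045]
ee_rot: [0.289, 0.957, 0.001, 0.001]
ft_force: [-1.7, -3.2, 8.6]
grip_width: 0.126
```

Call:
{"api": "send_rows", "payload": {
  "offset": [
    [0, 0, 0],
    [0, 0, 0],
    [0, 0, 0],
    [0, 0, 0],
    [0, 0, 0]
  ],
  "roll": [0.1, 0.2, 0.3, 0.4, 0.5]
}}

```text
clock: 8.32
position: [0.5484, 0.1827, 0.045]
ee_rot: [0.517, 0.856, 0.001, 0.0]
ft_force: [-2.9, -4.4, 9.5]
grip_width: 0.13
```

```bash
python3 - <<'E'
from h import *
plan([.547,.183,.043],.083+1.2); o=monitor.get_obs(); print(np.round(o["torque"],2),o["grip_width"])
E
```

```text
t 8.32 pos [0.5484 0.1827 0.045 ] cw 1.086 down [ 0.001  0.001 -1.   ] j7 0.387
offset [ 0.9 -1.1  2. ] | 2.4 roll 0.197 F [-2.9 -4.4  9.5]
[-1.01  0.65  0.11] 0.12991991903380135
```

Call:
{"api": "send_rows", "payload": {
  "offset": [
    [0, 0, 0],
    [0, 0, 0],
    [0, 0, 0],
    [0, 0, 0],
    [0, 0, 0]
  ],
  "roll": [0.06, 0.12, 0.18, 0.2, 0.21]
}}

```text
clock: 8.73
position: [0.5485, 0.1827, 0.045]
ee_rot: [0.602, 0.798, 0.001, 0.001]
ft_force: [-3.0, -4.2, 9.7]
grip_width: 0.13
```

Call:
{"api": "send_rows", "payload": {
  "offset": [
    [0, 0, 0],
    [0, 0, 0],
    [0, 0, 0],
    [0, 0, 0],
    [0, 0, 0]
  ],
  "roll": [0, 0, 0, 0, 0]
}}

```text
clock: 9.15
position: [0.5485, 0.1827, 0.045]
ee_rot: [0.602, 0.799, 0.001, 0.0]
ft_force: [-2.6, -4.1, 9.8]
grip_width: 0.127
```

```bash
python3 - <<'E'
from h import *
ims=[]
for n in("top","side"):
    P,im,d=cam(n); np.savez(f"{n}2.npz",im=im,d=d); ims.append(im)
cv2.imwrite("pics/a4.png",np.hstack([cv2.resize(ims[0][180:260,170:270],(400,320)),cv2.resize(ims[1][240:320,260:340],(320,320))]))
plan([.547,.183,.043],.083+1.2); o=monitor.get_obs(); print(np.round(o["torque"],2),o["grip_width"])
ex=np.array([np.cos(YAW),np.sin(YAW)]); ey=np.array([-ex[1],ex[0]]); M=np.stack([ex,ey],1)
for i in(1,2):
  for n in("top","side"):
    P=eyes.camera_params(n); z=np.load(f"{n}{i}.npz"); W=world(P,z["d"]); ok=z["d"]>0; q=W[...,:2]@M; zz=W[...,2]
    b=ok&(abs(zz-.063)<.006)&(abs(q[...,0]-.425)<.025)&(q[...,1]>.15)&(q[...,1]<.21)
    f=ok&(abs(zz-.085)<.003)&(abs(q[...,0]-.475)<.02)&(q[...,1]>.08)&(q[...,1]<.15)
    print(i,n,"bar",b.sum(),np.median(q[b][:,0]).round(4),"front",f.sum(),np.median(q[f][:,0]).round(4))
E
```

```text
t 9.25 pos [0.5484 0.1827 0.045 ] cw 1.291 down [ 0.002  0.    -1.   ] j7 0.206
offset [ 0.7 -1.3  2. ] | 2.4 roll -0.008 F [-1.4 -2.9  9.6]
[-0.96  0.56  0.12] 0.12827503121768535
1 top bar 106 0.4236 front 134 0.4737
1 side bar 135 0.4229 front 138 0.4734
2 top bar 104 0.4237 front 135 0.4739
2 side bar 135 0.4233 front 145 0.4736
```

View pics/a4.png

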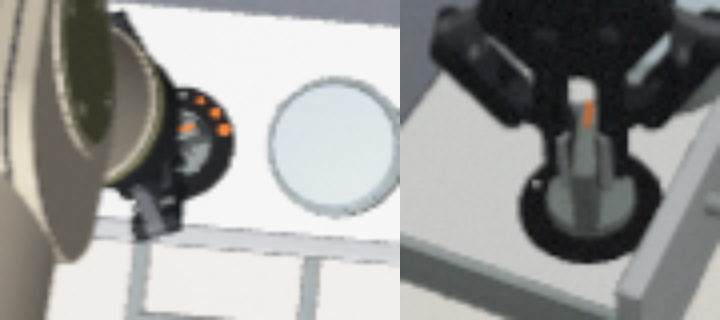

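The top crop shows the pointer aimed at the third, largest dot at (224,130), and the drawer reads unchanged. I'll measure the pointer angle.

```bash
python3 - <<'E'
from h import *
ex=np.array([np.cos(YAW),np.sin(YAW)]); ey=np.array([-ex[1],ex[0]]); M=np.stack([ex,ey],1)
def onplane(P,uv,h):
    s=cv2.undistortPoints(np.array(uv,float).reshape(-1,1,2),K(P),np.array([P["k1"],0,0,0,0.])).reshape(-1,2)
    Rm=np.array(P["R"]);c=-Rm.T@np.array(P["t"]); r=np.c_[s,np.ones(len(s))]@Rm
    return c+r*((h-c[2])/r[:,2])[:,None]
for i in(1,2):
  for n in("top","side"):
    P=eyes.camera_params(n); z=np.load(f"{n}{i}.npz"); im=z["im"].astype(int)
    c0={"top":[.530,.2261],"side":[.5303,.2295]}[n]
    o=((im[...,2]-im[...,0]>60)&(im[...,2]-im[...,1]>25)).astype(np.uint8)
    l,s,st,ce=cv2.connectedComponentsWithStats(o)
    for k in range(1,l):
        for h in(.073,.027):
            p=onplane(P,ce[k],h)[0,:2]@M-c0
            if np.hypot(*p)<.05: print(i,n,"px",ce[k].round(1),"A",st[k,4],"h",h,"r",np.hypot(*p).round(4),"cw",np.arctan2(-p[1],p[0]).round(3))
E
```

```text
1 top px [209.6 208.5] A 11 h 0.073 r 0.0125 cw -0.129
1 top px [209.6 208.5] A 11 h 0.027 r 0.021 cw -0.692
1 top px [219.5 204.5] A 4 h 0.073 r 0.0313 cw 0.706
1 top px [219.5 204.5] A 4 h 0.027 r 0.0296 cw 0.326
1 top px [223.3 208. ] A 7 h 0.073 r 0.0342 cw 1.072
1 top px [223.3 208. ] A 7 h 0.027 r 0.0282 cw 0.769
1 top px [225.5 212. ] A 10 h 0.073 r 0.0369 cw 1.368
1 top px [225.5 212. ] A 10 h 0.027 r 0.0283 cw 1.173
1 side px [299.7 271.1] A 15 h 0.073 r 0.0148 cw 0.187
2 top px [219.5 204.5] A 4 h 0.073 r 0.0313 cw 0.706
2 top px [219.5 204.5] A 4 h 0.027 r 0.0296 cw 0.326
2 top px [223.1 207.9] A 8 h 0.073 r 0.0339 cw 1.059
2 top px [223.1 207.9] A 8 h 0.027 r 0.0281 cw 0.752
2 top px [216.  211.5] A 8 h 0.073 r 0.0155 cw 1.121
2 top px [216.  211.5] A 8 h 0.027 r 0.0107 cw 0.274
2 top px [225.5 211.8] A 10 h 0.073 r 0.037 cw 1.356
2 top px [225.5 211.8] A 10 h 0.027 r 0.0285 cw 1.156
2 side px [306.5 268. ] A 12 h 0.073 r 0.0157 cw 1.167
```

Call:
{"api": "send_rows", "payload": {
  "offset": [
    [0.2, -0.5, 0],
    [0.4, -1, 0],
    [0.5, -1.4, 0],
    [0.5, -1.4, 0],
    [0.5, -1.4, 0]
  ],
  "roll": [0.005, 0.01, 0.015, 0.015, 0.015]
}}

```text
clock: 9.67
position: [0.5481, 0.1827, 0.045]
ee_rot: [0.608, 0.794, 0.001, 0.001]
ft_force: [3.0, -3.9, 4.7]
grip_width: 0.131
```

Call:
{"api": "send_rows", "payload": {
  "offset": [
    [0, 0, 0],
    [0, 0, 0],
    [0, 0, 0],
    [0, 0, 0],
    [0, 0, 0]
  ],
  "roll": [0, 0, 0, 0, 0]
}}

```text
clock: 10.08
position: [0.5481, 0.1827, 0.045]
ee_rot: [0.608, 0.794, 0.001, 0.001]
ft_force: [3.1, -4.8, 5.1]
grip_width: 0.134
```

```bash
python3 - <<'E'
from h import *
ims=[]
plan([.547,.183,.043],.083+1.2); o=monitor.get_obs(); print(np.round(o["torque"],2),o["grip_width"],np.abs(o["joint_velocities"]).max())
ex=np.array([np.cos(YAW),np.sin(YAW)]); ey=np.array([-ex[1],ex[0]]); M=np.stack([ex,ey],1)
for n in("top","side"):
    P,im,d=cam(n); ims.append(im); W=world(P,d); q=W[...,:2]@M; zz=W[...,2]
    b=(d>0)&(abs(zz-.063)<.006)&(abs(q[...,0]-.425)<.025)&(q[...,1]>.15)&(q[...,1]<.21)
    print(n,"bar",np.median(q[b][:,0]).round(4))
cv2.imwrite("pics/a5.png",np.hstack([cv2.resize(ims[0][120:300,160:460],(600,360)),cv2.resize(ims[1][240:320,260:305],(200,360))]))
E
```

```text
t 10.08 pos [0.5481 0.1827 0.045 ] cw 1.306 down [ 0.004  0.    -1.   ] j7 0.191
offset [ 0.6 -1.   2. ] | 2.3 roll -0.023 F [ 3.1 -4.8  5.1]
[-0.95 -0.61  0.09] 0.13408167494533368 0.0017599600286134342
top bar 0.4235
side bar 0.4229
```

View pics/a5.png

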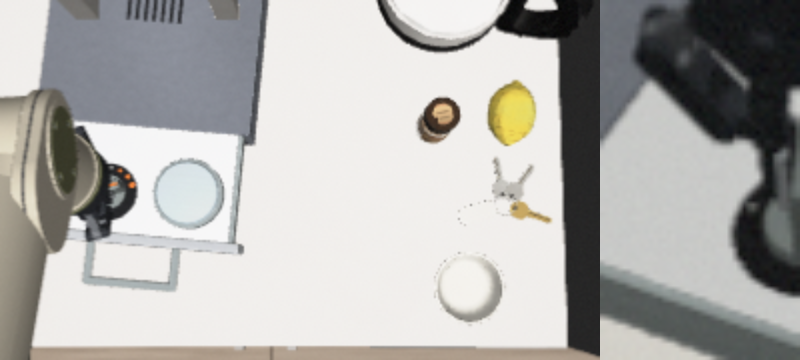

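The drawer is fully out and pressed lightly against its stop. The dial is gripped at about 1.22 rad, and the jar, lemon and bowl haven't moved. Handing in.

```bash
python3 -c "
from h import *
print(manip.hand_in())"
```

```text
the job is handed in; nothing more can be done
None
```

I pulled the drawer out to its stop by the handle, then turned the dial clockwise to the third click. I handed in at 10.2 s of the 51 s allowed, with the gripper still holding the dial there.

- **Drawer:** In both cameras the handle moved about 124 mm from its slightly ajar start. The pull force jumped to 24 N with no further movement at the end. The handle reading stayed the same within 0.5 mm through the dial work. At the end the arm was pulling the drawer lightly outward, with about 3 N on the wrist.
- **Dial:** The gripper turned about 1.22 rad from where it took hold (third click at 1.2, hard stop at 1.3). The grip width stayed at about 0.13, so I saw no sign of slipping. The wrist felt about 0.1 N m from the spring.
- **Jar, bowl and lemon:** They look unmoved in the last top picture, and the arm never went near them.

**One check disagreed slightly:** Just before the last 0.015 rad of turn, the orange pointer read 1.12 rad (top camera) and 1.17 rad (side camera), while the gripper angle gave 1.21. The same pointer method was off by 0.13 to 0.19 rad with the dial at rest, so I trusted the gripper angle. The picture at that point also showed the pointer at the largest dot.

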